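Clamp the instrument section and wedge its key off the tone hole

TASK

Slide the red jaw shut until the brass instrument section is gripped firmly between both jaws. Then take the wooden wedge, lay it flat on the grey bed and push it tip first under the key's black foot roller until the key just lifts and the roller sits on the wedge's red band; do not touch the key itself. Finish while still holding the wedge there in the gripper, and leave the dish, oil bottle, screwdriver and spare pad cup alone.

Things in the scene. Friction and masses are not known exactly. Their poses are not given: they have to be found in the camera images.
- vise: Fixed holding fixture: grey bed plate 232 x 152 mm, 12 mm thick. Origin on the table below the clamping place, bed top 12 mm up. Its +x is the direction to push the wedge (yaw 1.22 to 1.92). Bed: x -160 to +72, y -52 to +100 mm. Blue fixed jaw on the -y side, steel face at y = -25; the red jaw comes from +y. Jaws: x -28 to +28, 24 mm high above the bed.
- fixed_jaw: The blue fixed jaw with a steel face, part of the fixture: 56 x 22 x 24 mm, standing on the bed. Origin on the bed's top exactly above the fixture's origin, same axes.
- jaw (a joint): Red sliding jaw, m: 0 = wide open, grows as it closes along the fixture's -y. Jaw faces are 80 mm minus this value apart, so the 50 mm wide section is clamped at about 0.030; end stop 0.036. Friction about 6 N (up to about 13 N once it also pushes the section along); it stays where it is left. A sustained push of about 18 to 25 N clamps the section well.
- jaw_handle (a point): Point on the black upright handle block of the red jaw, 22 mm (fixture x) by 14 mm (fixture y) and 34 mm tall, standing on the jaw. The point lies on its centre line at its very top, 58 mm above the bed (70 mm above the table), 28 mm behind the jaw's face. The handle may be pinched from above across its 14 mm or pushed from behind.
- work: The loose brass instrument section, about 0.75 kg: a block 88 mm long (x, from -38 to +50 mm), 50 mm wide (y), 16 mm high standing on the bed, carrying a tone hole and a hinged key; origin at the underside; axes nearly along the fixture's. It stands 1 to 6 mm clear of the fixed jaw at first and slides when the jaw pushes it.
- key (a joint): The sprung brass key on the section, rad: 0 = its pad rests on the tone hole, grows as it lifts. It turns about a hinge 110 mm behind its foot, so the foot rises 1.1 mm per 0.01 rad. A light spring and its weight press the foot down with 1 to 1.5 N.
- key_foot (a point): Lowest point of the key's black foot roller (8 mm diameter, 26 mm long across the fixture's x), which overhangs the section's -x end by 42 mm. At rest it is 8 mm above the bed. The key's arm and pad cup above it reach to about 35 mm above the bed.
- wedge: Loose light wooden wedge, 0.09 kg, flat on the table at first, 24 mm wide: grip block 40 mm long, 36 mm high, then a 60 mm taper. Origin at the underside, middle of the grip block; +x points to the thin tip, 80 mm ahead. Taper 3 mm high at the tip, rising 0.3 mm per mm. Red band on the slope 25 to 35 mm behind the tip: with the roller there the foot is lifted 2.5 to 5.5 mm.
- wedge_tip (a point): Middle of the wedge's thin tip edge, at its underside, 80 mm ahead of the wedge's origin.
- dish: Small steel bowl, 100 mm across, 45 mm high, origin at the underside. Leave it.
- oil: Small amber oil bottle, 36 mm across, about 85 mm high, standing, origin at the underside. Leave it.
- driver: Screwdriver with a red handle, 170 mm long, lying; origin at mid-length. Leave it.
- padcup: Spare brass pad cup, 44 mm across, 11 mm high, origin at the underside. Leave it.
There are look-alikes about, which are no part of the job. Leave any turquoise look-alike of the wedge alone. What is shaped like the work but blue is not meant.

How it is judged (in metres and radians):
On the way:
1. the section is gripped between the two jaws with at least 3 N on each, the key still down (contact force between each of jaw, fixed_jaw and work above 3 N and value of joint jaw above 0.028 m and value of joint key below 0.01 rad), for 0.2 s.
At the end, for the whole second after the job is handed in: Wedge still gripped (1 N), flat on the bed (3 mm, 3.4 deg) and along the push (11 deg); the key's foot rests on it, lifted 1.7 to 6.2 mm (key 0.015 to 0.057 rad), arm off the key; section flat between the closed jaws (jaw above 0.028, within 2 mm of its clamped place) (value of joint key between 0.015 and 0.057 rad and contact force between wedge and key above 0.2 N and contact force between the fingers and wedge above 1 N and contact force between the arm and key below 0.1 N and z of wedge in the frame of vise between 0.0095 and 0.015 m and angle between wedge's own z axis and vertical below 0.06 rad and angle between the x axis of wedge and the x axis of vise, either way round below 0.2 rad and value of joint jaw above 0.028 m and y of work in the frame of vise between -0.002 and 0.002 m and angle between work's own z axis and vertical below 0.04 rad and linear speed of wedge below 0.01 m/s); the arm keeps its last pose, push and grip.
It fails at once if the robot touches the key (contact force between any of the fingers, the arm and key above 0.5 N).
It fails at once if a bystander is moved by more than 20 mm (distance of any of dish, oil, driver, padcup from where it was at the start of the episode above 0.02 m).
It also fails if it takes over 64 s, if anything falls off the work surface, if the arm or the gripper's body presses on something with over 40 N, if the wrist force passes 120 N, or if a joint passes its speed limit or range.

ROBOT

A 6-joint arm with a two-finger parallel gripper is mounted at the origin on the work surface. World frame = base frame: x ahead of the robot, y to its left, z up, the work surface at z = 0. Lengths are in mm, angles in rad, forces in N, time in s.
With the tool pointing down it reaches from about 350 to 975 mm from the base axis. Payload 7.1 kg.
Tool frame: the origin (TCP) lies on the centre line of the jaws, within the pads' length; the fingertips stand 17 mm ahead of it and the grasp point (between the pads) lies 2 mm behind it (tip_extent is the distance from the TCP to the fingertips, in mm); z points along the fingers, y is the line along which they close (so a half turn about z gives the same grasp; the last joint's range is limited). The gripper opens to 88 mm and grips with 3 to 60 N. Pads are 20 mm wide; open, the fingers measure 115 mm over their backs; the gripper's body (75 mm by 178 mm) begins 61 mm behind the grasp point.
Start: joints at [1.281, 0.423, 1.63, -0, 1.089, -0.019], TCP at [167.157, 602.215, 239.675] pointing down, gripper open.
Joint ranges: [-3, 3], [-0.9, 2.11], [0.09, 2.58], [-1.31, 4.45], [0.11, 2.69], [-2.54, 2.54]. Speed limits (rad/s): [2.39, 2.39, 3.01, 3.14, 3.14, 3.14].

INTERFACE

Orientations are given as a rotation vector (axis times angle).
In Python, from workcell import get_obs, get_image, camera_model, close_job, look_for, outline_of, pinpoint, tip_extent gives the robot as it stands.
- The arm moves only by the shell command python3 -m jog 'ROWS'. ROWS is text: rows parted by semicolons, each of 7 numbers parted by spaces: the shift along the tool's x, y, z as a fraction of full scale, then the turn, a rotation vector about the tool's x, y, z as a fraction of full scale, then the closure, from -1 (fully open) to 1 (shut). A call has 1 to 8 rows; each row is the pose to reach, as a shift and turn from the pose commanded when the call began, along the tool's axes at that moment; what a row does not reach only later rows make up. Full scale, the value 1, is 0.2 m for a shift and 30 degrees for a turn. A row lasts 1/10 s, in which the tool goes at most 50 mm and 8.59 degrees, less where a joint would pass 70% of its speed; a pose out of reach is approached as far as the arm can. A call with a number of a shift or a turn outside -1 to 1 is refused whole. A call with a gripper value outside its range is refused whole. The fingers move at their own pace and stop on an object; the grip force is fixed at half the most. Time passes only in rows, so rows that repeat a pose let the fingers close. It gives the time, the measured TCP pose, the force, the opening and the grip force at its end, in the units of the state.
- get_obs(): the state, without advancing time (a new reading comes with each control period).
- get_image(name): name is "scene" or "side" or "wrist"; returns the picture (480x640x3 uint8, red, green, blue); there is no depth.
- camera_model(name): a dict with "fx", "fy", "cx", "cy" (pixels), "origin" and "orientation" of the camera in the world; the wrist camera has in their place "tool_from_camera" (4x4, takes a point from camera to tool coordinates, whose origin is the TCP and whose axes are the flange's). Camera axes: x right, y down, z forward; pixel columns grow to the right and rows downward; lengths in mm; the calibration is good to about 2 mm. A picture is of the moment at which its call begins: read the wrist's pose just before it. camera_model takes no time and is no camera call.
- close_job(): hands the job in; it is judged then, once.
Trained networks look in the newest picture that a camera, given by its name, has taken for a name from the list of things; names that differ only in an ending like _2 or _b are one class to them, and where a whole thing is asked for, a point or a joint stands for the part that bears it (a point fixed in the world has none). Each returns a list of dicts, best first, with "confidence" (0 to 1); they miss things now and then, are a little off and sometimes report something else, mostly with a low value. They report only what shows in the picture. A call takes as long as a camera call. They do not tell look-alikes from the thing itself.
- look_for(target, camera): "xyz" ([x, y, z] in mm, in the coordinates of the camera as it stood for that picture, good to about 4 mm: the middle of the surface that is visible of it).
- outline_of(target, camera): "mask" (480x640 bool, what is visible of it).
- pinpoint(target, camera): "xyz" ([x, y, z] in mm, in the coordinates of the camera as it stood for that picture, good to about 4 mm: a listed point, or the origin of a listed thing).
The state is a dict: "t": time; "qpos": joint angles; "qvel": joint speeds; "joint_torque": joint torques, N m; "ee_pos": TCP position; "orientation": TCP orientation; "ft_force": force on the tool from outside, world axes, zero at the start; "moment": the same for the moment, N m; "width": finger opening in mm; "grasp_force": force on a finger pad.
Only numpy, scipy, OpenCV 4.12 (cv2) and the standard library are available. Lean on these libraries where they do the work, as an engineer would, in place of code of your own. Each camera call takes 0.05 s, during which the arm holds its last target. There are 200 camera calls.

## Working session

There is one attempt and no reset: what is moved stays moved. The work goes in short steps, Python scripts to look and compute and a shell command to move; the robot and the scene stay as the last step left them, time stands still between calls to the robot, and variables do not carry over. Pictures are saved under pics/ and viewed, at most 10 in all, crops included, and the job is handed in when it is done.

```bash
mkdir -p pics
cat > h.py <<'E'
import numpy as np,cv2
from scipy.spatial.transform import Rotation as R
from workcell import *
def cam(n):
    m=camera_model(n)
    if n=='wrist':
        o=get_obs();T=np.eye(4);T[:3,:3]=R.from_rotvec(o['orientation']).as_matrix();T[:3,3]=o['ee_pos']
        return m,T@np.array(m['tool_from_camera'])
    T=np.eye(4);q=np.array(m['orientation'],float)
    T[:3,:3]=q if q.shape==(3,3) else R.from_rotvec(q).as_matrix();T[:3,3]=m['origin'];return m,T
def snap(n,f=None):
    m,T=cam(n);im=get_image(n)
    if f: cv2.imwrite('pics/'+f,im[:,:,::-1])
    return m,T,im
def w(T,p): return (T[:3,:3]@np.array(p)+T[:3,3])
def ray(m,T,u,v,z):
    d=T[:3,:3]@np.array([(u-m['cx'])/m['fx'],(v-m['cy'])/m['fy'],1]);o=T[:3,3]
    return o+d*(z-o[2])/d[2]
def proj(m,T,p):
    c=T[:3,:3].T@(np.array(p)-T[:3,3]);return [m['fx']*c[0]/c[2]+m['cx'],m['fy']*c[1]/c[2]+m['cy']]
E
python3 - <<'E'
from h import *
np.set_printoptions(precision=1,suppress=True)
ims=[]
for n in ['scene','side','wrist']:
    m,T,im=snap(n,n+'0.png');print(n,T[:3,3],T[:3,2])
    for t in ['vise','jaw_handle','work','key_foot','wedge','wedge_tip','dish','oil','driver','padcup']:
        if n!='scene' and t in('dish','oil','driver','padcup'):continue
        print(t,[(w(T,r['xyz']),round(r['confidence'],2),np.round(proj(m,T,w(T,r['xyz'])))) for r in pinpoint(t,n)[:3]])
o=get_obs();print(o)
E
```

```text
scene [1168.3  784.   707.9] [-0.5 -0.7 -0.6]
vise [(array([597.8, 114.3,   0.9]), 0.7, array([336., 275.]))]
jaw_handle [(array([508.8, 109.6,  74.2]), 0.74, array([365., 233.])), (array([772.3, -84. ,  -1. ]), 0.74, array([225., 264.]))]
work [(array([781.9, 120.7,   0. ]), 0.94, array([270., 312.])), (array([588. , 114.7,  10.4]), 0.76, array([339., 270.])), (array([ 526.1, -289. ,   -4.2]), 0.47, array([265., 198.]))]
key_foot [(array([815.4,  49.3,  12.3]), 0.64, array([238., 297.])), (array([595.1,  39.6,  20.2]), 0.56, array([316., 253.]))]
wedge [(array([ 421.7, -334. ,   -1.2]), 0.54, array([285., 181.]))]
wedge_tip [(array([ 386. , -263.8,   -0.6]), 0.92, array([309., 185.])), (array([ 554.4, -213.3,   -3.1]), 0.71, array([271., 212.]))]
dish [(array([645.4, 388.8,   0.2]), 0.76, array([412., 357.]))]
oil [(array([ 713.3, -377.2,    4.4]), 0.79, array([191., 205.]))]
driver [(array([771.4, -85. ,  -4.7]), 0.7, array([225., 265.]))]
padcup [(array([401.2, 322.7,   3.2]), 0.75, array([466., 285.]))]
side [488.2 947.7 686.9] [ 0.1 -0.8 -0.6]
vise [(array([590.3, 119.5,   4.8])
[... 460 characters left out ...]
, array([401., 189.]))]
wedge_tip [(array([ 553.2, -216.3,    5.4]), 0.6, array([351., 208.])), (array([ 382.6, -267.2,   -0.5]), 0.56, array([417., 202.]))]
wrist [ 99.9 620.4 384.9] [ 0.2 -0.1 -1. ]
vise []
jaw_handle []
work []
key_foot [(array([408.9, 324.8,  -1.4]), 0.22, array([177., 430.]))]
wedge []
wedge_tip []
{'t': 1.25, 'qpos': array([ 1.3,  0.4,  1.6, -0. ,  1.1, -0. ]), 'qvel': array([-0.,  0., -0., -0., -0.,  0.]), 'joint_torque': array([  0. , -54.5, -27.4,   0.1,   0. ,  -0. ]), 'ee_pos': array([167.2, 602.2, 239.7]), 'orientation': array([0.4, 3.1, 0. ]), 'ft_force': array([ 0.6, -0.5,  0.2]), 'moment': array([-0.,  0.,  0.]), 'grasp_force': 0.0, 'width': 88.12580912452927}
```

View pics/scene0.png

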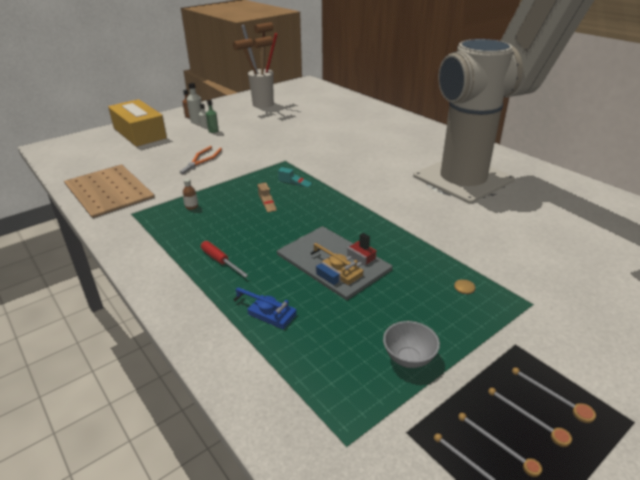

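View pics/side0.png

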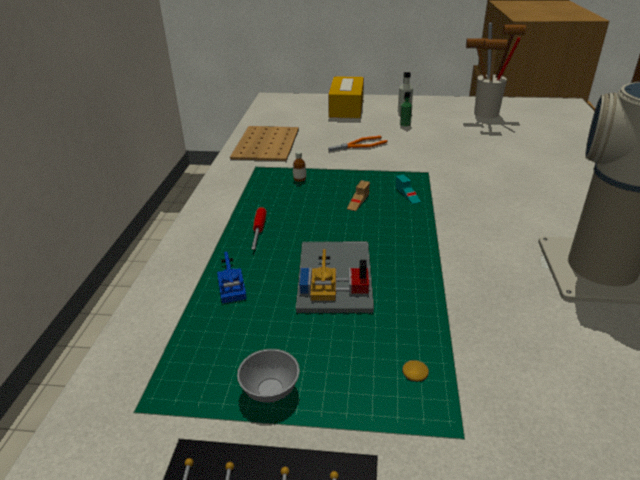

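The scene and side pictures agree. The wooden wedge is at about (267,197) in the scene picture and (358,197) in the side picture. The fixture is at about (335,262) with the red jaw towards the robot, and the turquoise and blue look-alikes stand apart from both. Next I move over the fixture to look from close by.

```bash
cat >> h.py <<'E'
def go(p,yaw=None,tilt_fix=True):
    "fractions in current tool frame to TCP p with tool z down, tool y along yaw (mod pi)"
    o=get_obs();A=R.from_rotvec(o['orientation']);d=A.inv().apply(np.array(p)-o['ee_pos'])/200
    if yaw is None: t=np.zeros(3)
    else:
        y0=A.apply([0,1,0]);y0=np.arctan2(y0[1],y0[0]);yaw=y0+(yaw-y0+np.pi/2)%np.pi-np.pi/2
        Y=np.array([np.cos(yaw),np.sin(yaw),0]);Z=np.array([0,0,-1.]);B=R.from_matrix(np.c_[np.cross(Y,Z),Y,Z])
        t=np.degrees((A.inv()*B).as_rotvec())/30
    print('go',np.round(d,3),np.round(t,3))
E
python3 -m jog '-1 -1 0 0 0 1 -1;-1 -1 0 0 0 1 -1;-1 -1 0 0 0 1 -1;-1 -1 0 0 0 1 -1;-1 -1 0 0 0 1 -1;-1 -1 0 0 0 1 -1'
python3 -c "
from h import *
go([560,70,260],0);print(get_obs()['qpos'])"
```

```text
t: 1.85
ee_pos: [307.1, 353.4, 239.8]
orientation: [1.217, 2.896, -0.0]
ft_force: [-0.9, 0.2, 0.0]
width: 87.9
grasp_force: 0.0
go [-1.897 -0.089 -0.1  ] [-0.000e+00  1.000e-03  1.481e+00]
[ 8.30233755e-01  1.91288969e-01  1.96571423e+00 -4.41465696e-04
  9.84771844e-01  5.50975452e-02]
```

```bash
python3 -m jog '-1 0 -0.1 0 0 1 -1;-1 0 -0.1 0 0 1 -1;-1 0 -0.1 0 0 1 -1;-1 0 -0.1 0 0 1 -1;-1 0 -0.1 0 0 1 -1;-1 0 -0.1 0 0 1 -1'
python3 -c "
from h import *
go([560,70,260],0);print(get_obs()['qpos'])"
```

```text
t: 2.45
ee_pos: [447.0, 212.5, 259.7]
orientation: [-1.926, -2.481, -0.0]
ft_force: [-0.8, 0.4, -0.7]
width: 87.9
grasp_force: 0.0
go [-0.83   0.371 -0.002] [-0.    -0.001  0.478]
[4.19488774e-01 2.05688426e-01 1.89326697e+00 3.58295694e-04
 1.04268958e+00 1.68869617e-01]
```

```bash
python3 -m jog '-0.83 0.37 0 0 0 0.48 -1;-0.83 0.37 0 0 0 0.48 -1;-0.83 0.37 0 0 0 0.48 -1;-0.83 0.37 0 0 0 0.48 -1;-0.83 0.37 0 0 0 0.48 -1;-0.83 0.37 0 0 0 0.48 -1'
python3 - <<'E'
from h import *
np.set_printoptions(precision=1,suppress=True)
print(get_obs()['ee_pos'])
m,T,im=snap('wrist','w1.png')
for t in ['vise','fixed_jaw','jaw_handle','work','key_foot']:
    print(t,[(w(T,r['xyz']),round(r['confidence'],2),np.round(proj(m,T,w(T,r['xyz'])))) for r in pinpoint(t,'wrist')[:3]])
E
```

```text
t: 3.05
ee_pos: [558.8, 72.2, 259.1]
orientation: [-2.218, -2.223, 0.001]
ft_force: [-0.0, -0.6, 0.5]
width: 87.7
grasp_force: 0.0
[558.8  72.2 259.1]
vise []
fixed_jaw [(array([593.8,  34.4,  21.6]), 0.61, array([350., 247.]))]
jaw_handle [(array([511. , 110.2,  73.2]), 0.61, array([272., 187.]))]
work [(array([786.5, 124.9,  -1.5]), 0.91, array([512., 169.])), (array([589.4, 118.2,   8.7]), 0.85, array([347., 175.]))]
key_foot [(array([807.4,  46.2,   5.7]), 0.77, array([522., 234.])), (array([771.4, -80.8,   5.7]), 0.66, array([480., 328.])), (array([598.5,  37.3,  20.8]), 0.55, array([354., 244.]))]
```

View pics/w1.png

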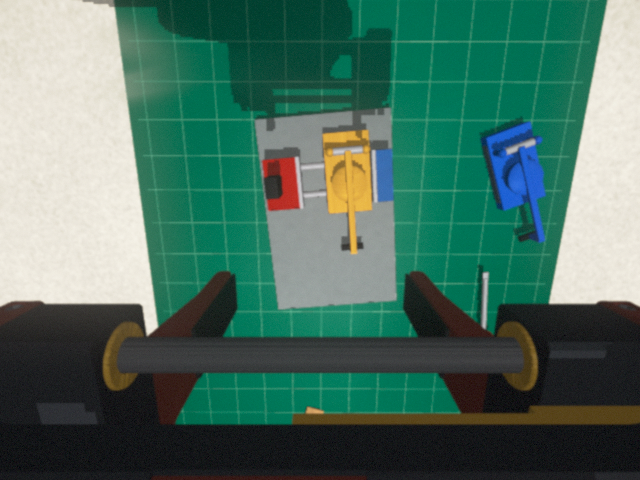

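The wrist picture shows the bed corners at about (256,119), (390,109), (396,300) and (277,309). The red jaw with its handle is at (273,187), and the key foot roller is at (352,243). I work out the fixture's pose from these.

Run:
```python
from h import *
from scipy.optimize import least_squares
np.set_printoptions(precision=2,suppress=True)
m,T=cam('wrist')
px=np.array([(256,119),(390,109),(396,300),(277,309)],float)
P=np.array([ray(m,T,u,v,12)[:2] for u,v in px]);print(P)
L=np.array([(72,100),(72,-52),(-160,-52),(-160,100)],float)
def f(q):
    c,s=np.cos(q[2]),np.sin(q[2]);return (L@np.array([[c,s],[-s,c]])+q[:2]-P).ravel()
r=least_squares(f,[595,115,1.57]);print(r.x,r.fun)
c,s=np.cos(r.x[2]),np.sin(r.x[2])
for n,l in dict(handle=(0,83),foot=(-80,0)).items(): print(n,r.x[0]+c*l[0]-s*l[1],r.x[1]+s*l[0]+c*l[1])
print(ray(m,T,273,187,70),ray(m,T,352,243,20))
```

```text
[[487.19 179.12]
 [635.84 189.91]
 [656.38 -38.93]
 [503.6  -51.94]]
[591.17 115.31   1.65] [-1.44 -0.    1.43  1.32 -0.63 -1.11  0.64 -0.21]
handle 508.43385625147147 108.70106963636694
foot 597.5443042813708 35.56880553965931
[511.74 109.59  70.  ] [597.19  38.6   20.  ]
```

```bash
python3 -c "
from h import *
go([510,109.3,150],0.079);go([510,109.3,59],0.079)"
```

```text
go [ 0.186 -0.245  0.549] [-0.    -0.    -0.145]
go [ 0.186 -0.245  1.004] [-0.    -0.    -0.145]
```

```bash
python3 -m jog '0.186 -0.245 0.5 0 0 -0.145 0.1;0.186 -0.245 0.5 0 0 -0.145 0.1;0.186 -0.245 0.5 0 0 -0.145 0.1;0.186 -0.245 0.5 0 0 -0.145 0.1;0.186 -0.245 0.5 0 0 -0.145 0.1'
python3 - <<'E'
from h import *
np.set_printoptions(precision=1,suppress=True)
print(get_obs()['ee_pos'])
m,T,im=snap('wrist','w2.png')
for t in ['jaw_handle','key_foot']:
    print(t,[(w(T,r['xyz']),round(r['confidence'],2),np.round(proj(m,T,w(T,r['xyz'])))) for r in pinpoint(t,'wrist')[:3]])
go([510,109.3,59],0.079)
E
```

```text
t: 3.85
ee_pos: [511.3, 108.7, 160.4]
orientation: [2.132, 2.306, 0.001]
ft_force: [0.4, -0.5, 0.2]
width: 51.1
grasp_force: 0.0
[511.3 108.7 160.4]
jaw_handle [(array([508.1, 107.7,  71.8]), 0.95, array([316., 253.]))]
key_foot []
go [ 0.  -0.   0.5] [ 0. -0. -0.]
```

View pics/w2.png

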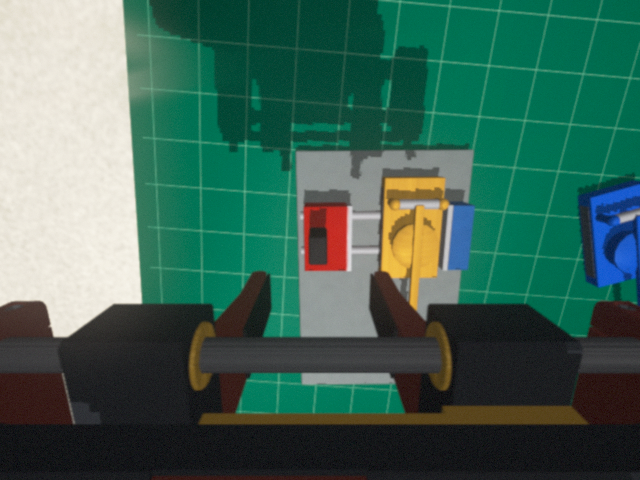

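The handle is at about (318,246), midway between the fingers at (255,290) and (385,290), and the bed lines up with the tool. I descend and pinch it.

```bash
python3 -m jog '0 0 0.5 0 0 0 0.1;0 0 0.5 0 0 0 0.1;0 0 0.5 0 0 0 0.1;0 0 0.5 0 0 0 1;0 0 0.5 0 0 0 1;0 0 0.5 0 0 0 1;0 0 0.5 0 0 0 1;0 0 0.5 0 0 0 1'
python3 -c "
from h import *
go([540,109.3+.079*30,59],0.079)"
```

```text
t: 4.8
ee_pos: [510.0, 108.1, 60.8]
orientation: [-2.133, -2.306, 0.001]
ft_force: [-4.2, -0.8, 6.5]
width: 14.0
grasp_force: 30.0
go [0.006 0.151 0.009] [-0.001  0.    -0.002]
```

```bash
python3 -m jog '0 0.025 0 0 0 0 1;0 0.05 0 0 0 0 1;0 0.075 0 0 0 0 1;0 0.1 0 0 0 0 1;0 0.12 0 0 0 0 1;0 0.13 0 0 0 0 1;0 0.13 0 0 0 0 1'
```

```text
t: 5.5
ee_pos: [536.0, 110.3, 60.8]
orientation: [-2.133, -2.306, 0.001]
ft_force: [-4.4, -0.0, 6.3]
width: 13.9
grasp_force: 30.0
```

```bash
python3 -m jog '0 0.005 0 0 0 0 1;0 0.01 0 0 0 0 1;0 0.015 0 0 0 0 1;0 0.018 0 0 0 0 1;0 0.018 0 0 0 0 1'; python3 -m jog '0 0.003 0 0 0 0 1;0 0.006 0 0 0 0 1;0 0.006 0 0 0 0 1;0 0.006 0 0 0 0 1'
```

```text
t: 6.0
ee_pos: [537.8, 110.4, 60.8]
orientation: [-2.131, -2.305, 0.005]
ft_force: [-10.6, 0.5, 12.7]
width: 13.7
grasp_force: 30.0
t: 6.4
ee_pos: [537.9, 110.5, 60.8]
orientation: [-2.13, -2.304, 0.007]
ft_force: [-14.8, 0.2, 16.3]
width: 13.6
grasp_force: 30.0
```

```bash
python3 -m jog '0 0.005 0 0 0 0 1;0 0.01 0 0 0 0 1;0 0.01 0 0 0 0 1;0 0.01 0 0 0 0 1;0 0.01 0 0 0 0 1'
```

```text
t: 6.9
ee_pos: [538.0, 110.4, 60.7]
orientation: [-2.129, -2.302, 0.012]
ft_force: [-19.8, 0.7, 20.7]
width: 13.7
grasp_force: 30.1
```

```bash
python3 -m jog '0 0.004 0 0 0 0 1;0 0.004 0 0 0 0 1;0 0.004 0 0 0 0 1;0 0.004 0 0 0 0 1'
python3 - <<'E'
from h import *
np.set_printoptions(precision=1,suppress=True)
m,T,im=snap('side'); cv2.imwrite('pics/s2.png',cv2.resize(im[210:330,250:420],None,fx=4,fy=4)[:,:,::-1])
E
```

```text
t: 7.3
ee_pos: [538.0, 110.5, 60.7]
orientation: [-2.128, -2.301, 0.014]
ft_force: [-22.3, 0.4, 24.6]
width: 14.0
grasp_force: 30.1
```

View pics/s2.png

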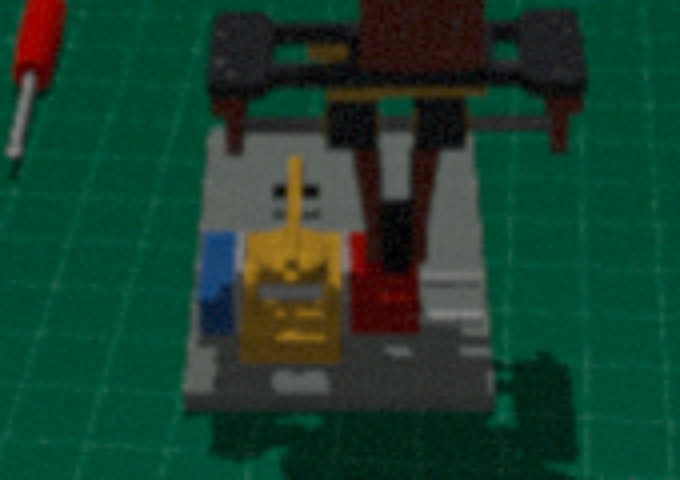

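The side crop shows the brass section between the blue jaw at (218,285) and the red jaw at (385,285), with the key still down. The force holds at 22 N with no more travel, so the section is clamped. I open slightly and rise.

```bash
python3 -m jog '0 0 -0.01 0 0 0 0.5;0 0 -0.02 0 0 0 0.5;0 0 -0.03 0 0 0 0.5;0 0 -0.15 0 0 0 0.5;0 0 -0.35 0 0 0 0.5;0 0 -0.5 0 0 0 0.5;0 0 -0.7 0 0 0 0.5;0 0 -0.7 0 0 0 0.5'
python3 - <<'E'
from h import *
np.set_printoptions(precision=1,suppress=True)
m,T,im=snap('wrist','w3.png')
for t in ['jaw_handle','key_foot','work','fixed_jaw']:
    print(t,[(w(T,r['xyz']),round(r['confidence'],2),np.round(proj(m,T,w(T,r['xyz'])))) for r in pinpoint(t,'wrist')[:3]])
go([535,-150,250],-.2)
E
```

```text
t: 8.15
ee_pos: [547.7, 111.4, 205.9]
orientation: [2.129, 2.301, 0.014]
ft_force: [0.5, -0.2, -0.1]
width: 21.7
grasp_force: 0.0
jaw_handle [(array([538.3, 113. ,  72.4]), 0.81, array([308., 235.]))]
key_foot [(array([597.4,  37.7,  18.9]), 0.9, array([359., 295.])), (array([808.1,  45.9,   6.4]), 0.74, array([544., 296.]))]
work [(array([785.9, 120.7,  -0.5]), 0.74, array([537., 229.])), (array([592.5, 115.1,   8.3]), 0.65, array([361., 222.]))]
fixed_jaw []
go [-1.3 -0.1 -0.3] [-0.   0.   0.5]
```

View pics/w3.png

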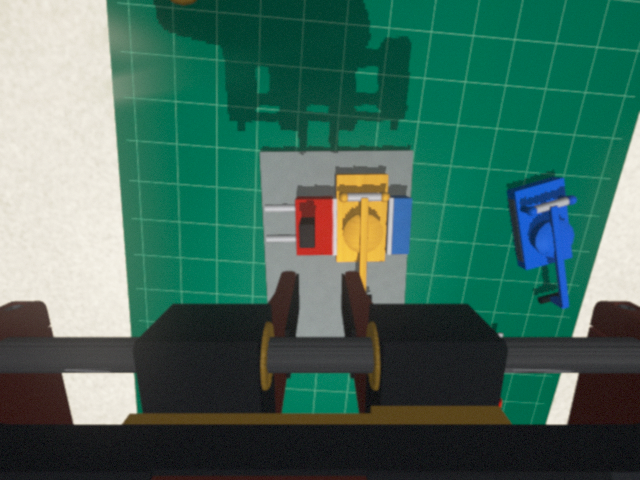

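The wrist picture shows the section at (361,222) closed between the red jaw at (318,225) and the blue jaw at (400,225), with the roller near (359,295). I go to the wooden wedge next.

```bash
python3 -m jog '-1 -0.08 -0.1 0 0 0.5 -0.3;-1 -0.08 -0.1 0 0 0.5 -0.3;-1 -0.08 -0.1 0 0 0.5 -0.3;-1 -0.08 -0.1 0 0 0.5 -0.3;-1 -0.08 -0.1 0 0 0.5 -0.3'
python3 -c "
from h import *
go([528,-290,220],-.3)"
```

```text
t: 8.9
ee_pos: [543.3, -94.5, 219.0]
orientation: [2.421, 2.001, -0.002]
ft_force: [0.0, 0.5, 0.3]
width: 55.9
grasp_force: 0.0
go [-0.974  0.109 -0.004] [-0.001  0.002  0.211]
```

```bash
python3 -m jog '-0.97 0.11 0 0 0 0.21 -0.3;-0.97 0.11 0 0 0 0.21 -0.3;-0.97 0.11 0 0 0 0.21 -0.3;-0.97 0.11 0 0 0 0.21 -0.3;-0.97 0.11 0 0 0 0.21 -0.3;-0.97 0.11 0 0 0 0.21 -0.3'
python3 - <<'E'
from h import *
np.set_printoptions(precision=1,suppress=True)
m,T,im=snap('wrist','w4.png');print(get_obs()['ee_pos'])
for t in ['wedge','wedge_tip']:
    print(t,[(w(T,r['xyz']),round(r['confidence'],2),np.round(proj(m,T,w(T,r['xyz'])))) for r in pinpoint(t,'wrist')[:3]])
for r in outline_of('wedge','wrist'):
    k=r['mask'].astype(np.uint8);c=max(cv2.findContours(k,0,1)[0],key=cv2.contourArea);b=cv2.minAreaRect(c)
    print(r['confidence'],k.sum(),cv2.boxPoints(b))
E
```

```text
t: 9.5
ee_pos: [529.1, -284.2, 218.2]
orientation: [-2.523, -1.868, 0.001]
ft_force: [-0.2, 1.1, 0.6]
width: 57.2
grasp_force: 0.0
[ 529.3 -283.2  218.4]
wedge [(array([ 420.8, -329.7,    1.6]), 0.96, array([243., 283.])), (array([ 523.2, -293.1,   -0.3]), 0.77, array([318., 228.]))]
wedge_tip [(array([ 382.7, -262.5,    1. ]), 0.76, array([191., 238.]))]
0.74 1868 [[174.  254. ]
 [198.5 229.5]
 [247.5 278.5]
 [223.  303. ]]
0.64 2291 [[306.4 248.9]
 [310.1 149.2]
 [334.6 150.1]
 [330.9 249.8]]
```

View pics/w4.png

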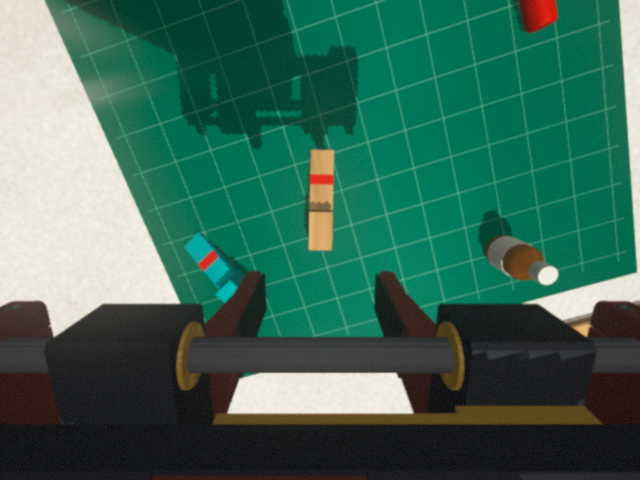

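The wooden wedge lies from the tip at (322,150) to the rear top edge at (320,250), and the turquoise one is at (213,267). I compute its pose.

Run:
```python
from h import *
np.set_printoptions(precision=1,suppress=True)
m,T=cam('wrist')
a=ray(m,T,322,150,2);b=ray(m,T,320,250,36);print(a,b,np.linalg.norm((a-b)[:2]))
d=(a-b)[:2];yaw=np.arctan2(d[1],d[0]);u=d/np.linalg.norm(d);c=(a[:2]+b[:2])/2-30*u;print('origin',c,yaw)
p=c-3*u
go([*p,90],yaw-np.pi/2);go([*p,22],yaw-np.pi/2)
```

```text
[ 552.6 -212.9    2. ] [ 521.9 -307.6   36. ] 99.52870973482798
origin [ 528.  -288.8] 1.257087638389652
go [-0.   0.   0.6] [-0. -0.  0.]
go [-0.  0.  1.] [-0. -0.  0.]
```

Run:
```python
from h import *
go([527.1,-291.6,90],1.257-np.pi/2);go([527.1,-291.6,22],1.257-np.pi/2)
```

```text
go [-0.047  0.     0.646] [-0.002 -0.001  0.041]
go [-0.047  0.001  0.986] [-0.002 -0.001  0.041]
```

```bash
python3 -m jog '-0.047 0 0.6 0 0 0.04 -0.3;-0.047 0 0.6 0 0 0.04 -0.3;-0.047 0 0.6 0 0 0.04 -0.3;-0.047 0 0.6 0 0 0.04 -0.3;-0.047 0 0.6 0 0 0.04 -0.3'
python3 - <<'E'
from h import *
print(get_obs()['ee_pos']);go([527.1,-291.6,22],1.257-np.pi/2)
E
```

```text
t: 10.2
ee_pos: [527.6, -292.8, 100.2]
orientation: [2.542, 1.847, 0.0]
ft_force: [-0.2, 0.4, 0.7]
width: 57.3
grasp_force: 0.0
[ 527.57741994 -292.76172518  100.16784263]
go [ 0.005 -0.004  0.391] [ 0.    -0.    -0.001]
```

```bash
python3 -m jog '0 0 0.2 0 0 0 -0.3;0 0 0.38 0 0 0 -0.3;0 0 0.39 0 0 0 -0.3;0 0 0.39 0 0 0 1;0 0 0.39 0 0 0 1;0 0 0.39 0 0 0 1;0 0 0.39 0 0 0 1;0 0 0.39 0 0 0 1'
python3 -c "
from h import *
print(get_obs()['ee_pos'])"
```

```text
t: 11.0
ee_pos: [527.5, -293.9, 23.0]
orientation: [2.541, 1.844, 0.001]
ft_force: [-2.3, 1.3, 6.6]
width: 24.2
grasp_force: 29.9
[ 527.52552079 -293.91341739   22.98498282]
```

```bash
python3 -m jog '0 0 -0.2 0 0 0 1;0 0 -0.3 0 0 0 1;0 0 -0.3 0 0 0 1'
python3 - <<'E'
from h import *
np.set_printoptions(suppress=True)
print(get_obs()['ee_pos'],get_obs()['width']);go([608,-95,75],0.079)
E
```

```text
t: 11.3
ee_pos: [528.8, -294.6, 84.7]
orientation: [2.539, 1.842, 0.003]
ft_force: [0.5, -0.0, -1.2]
width: 23.8
grasp_force: 29.9
[ 528.76358786 -294.64365274   84.71743089] 23.788111873003075
go [1.072 0.067 0.048] [ 0.01   0.004 -0.753]
```

```bash
python3 -m jog '0.25 0.017 0 0 0 -0.2 1;0.5 0.033 0 0 0 -0.4 1;0.75 0.05 0 0 0 -0.6 1;1 0.067 0 0 0 -0.753 1;1 0.067 0 0 0 -0.753 1;1 0.067 0 0 0 -0.753 1;1 0.067 0 0 0 -0.753 1'
python3 - <<'E'
from h import *
np.set_printoptions(precision=1,suppress=True)
print(get_obs()['ee_pos'],get_obs()['width'])
m,T,im=snap('wrist','w5.png')
for t in ['wedge','wedge_tip','key_foot']:
    print(t,[(w(T,r['xyz']),round(r['confidence'],2),np.round(proj(m,T,w(T,r['xyz'])))) for r in pinpoint(t,'wrist')[:3]])
np.set_printoptions(precision=4)
go([606.6,-83,75],0.079)
E
```

```text
t: 12.0
ee_pos: [600.8, -108.3, 80.9]
orientation: [-2.133, -2.305, 0.002]
ft_force: [-0.9, 0.4, -0.6]
width: 23.7
grasp_force: 29.9
[ 600.8 -108.3   80.9] 23.670587483898842
wedge [(array([ 597.7, -105.5,   58. ]), 0.88, array([315., 281.]))]
wedge_tip [(array([594.4, -22.3,  60.9]), 0.66, array([321., 116.]))]
key_foot [(array([597.2,  36.6,  22.9]), 0.83, array([335.,   8.]))]
go [0.127 0.037 0.033] [-0.001 -0.    -0.005]
```

View pics/w5.png

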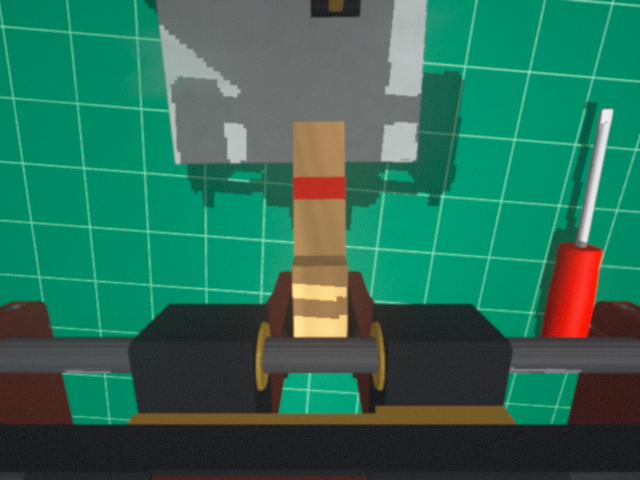

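The wedge sits straight in the gripper with its tip at (319,122). The bed's rear edge runs from (176,163) to (416,162), and the roller is at (335,8).

Run:
```python
from h import *
np.set_printoptions(precision=4,suppress=True)
m,T=cam('wrist');o=get_obs();A=R.from_rotvec(o['orientation'])
tip=ray(m,T,319,122,60);print('tip',tip,'rel tool',A.inv().apply(tip-o['ee_pos']))
for b in [(176,163),(416,162)]:print(ray(m,T,*b,12))
for b in [(311,17),(360,17)]:print('roller bottom-rear',ray(m,T,*b,24))
print('front edge',ray(m,T,293,122,60),ray(m,T,345,122,60),A.apply([0,1,0]))
```

```text
tip [594.0521 -25.3943  60.    ] rel tool [83.8695 -0.7316 21.5349]
[505.7659 -52.2555  12.    ]
[656.0968 -40.2098  12.    ]
roller bottom-rear [585.4385  30.3899  24.    ]
roller bottom-rear [611.5887  32.3718  24.    ]
front edge [581.7734 -26.3271  60.    ] [606.3296 -24.4615  60.    ] [ 0.9971  0.0766 -0.0003]
```

```bash
python3 -c "
from h import *
go([607.3,-78,60],0.079)"
```

```text
go [0.152 0.042 0.108] [-0.001 -0.    -0.005]
```

```bash
python3 -m jog '0.152 0.042 0.108 0 0 -0.005 1;0.152 0.042 0.108 0 0 -0.005 1;0.152 0.042 0.108 0 0 -0.005 1;0.152 0.042 0.108 0 0 -0.005 1;0.152 0.042 0.108 0 0 -0.005 1'
python3 -c "
from h import *
print(get_obs()['ee_pos']);go([607.3,-76,38],0.079);go([607.3,-76,35],0.079)"
```

```text
t: 12.7
ee_pos: [608.0, -77.5, 60.7]
orientation: [2.129, 2.309, 0.001]
ft_force: [0.3, 0.4, -1.0]
width: 23.5
grasp_force: 29.9
[607.97528323 -77.49565249  60.68683381]
go [ 0.008 -0.003  0.113] [0.002 0.001 0.003]
go [ 0.008 -0.003  0.128] [0.002 0.001 0.003]
```

```bash
python3 -m jog '0.008 -0.003 0.05 0 0 0 1;0.008 -0.003 0.1 0 0 0 1;0.008 -0.003 0.118 0 0 0 1;0.008 -0.003 0.118 0 0 0 1;0.008 -0.003 0.118 0 0 0 1'; python3 -m jog '0 0 0.005 0 0 0 1;0 0 0.01 0 0 0 1;0 0 0.01 0 0 0 1;0 0 0.01 0 0 0 1'
```

```text
t: 13.2
ee_pos: [606.9, -75.0, 36.2]
orientation: [-2.129, -2.31, 0.0]
ft_force: [-0.0, -0.2, -1.4]
width: 23.8
grasp_force: 30.0
t: 13.6
ee_pos: [607.2, -75.1, 34.8]
orientation: [2.129, 2.31, 0.001]
ft_force: [-1.0, -0.6, 2.4]
width: 24.1
grasp_force: 30.0
```

```bash
python3 -m jog '0.03 0 0 0 0 0 1;0.06 0 0 0 0 0 1;0.09 0 0 0 0 0 1;0.11 0 0 0 0 0 1;0.11 0 0 0 0 0 1'
python3 - <<'E'
from h import *
np.set_printoptions(precision=4,suppress=True)
print(get_obs()['ee_pos']);go([602.9,-18.3,34.8],0.079)
m,T,im=snap('wrist');m,T,im2=snap('side')
cv2.imwrite('pics/c6.png',np.vstack([cv2.resize(im[0:240,160:520],(720,300)),cv2.resize(im2[215:315,260:440],(720,300),interpolation=2)])[:,:,::-1])
E
```

```text
t: 14.1
ee_pos: [605.5, -52.2, 34.9]
orientation: [2.128, 2.31, 0.001]
ft_force: [-0.1, -0.2, 5.3]
width: 23.6
grasp_force: 30.0
[605.5426 -52.1739  34.8722]
go [0.17  0.001 0.   ] [ 0.002 -0.     0.006]
```

View pics/c6.png

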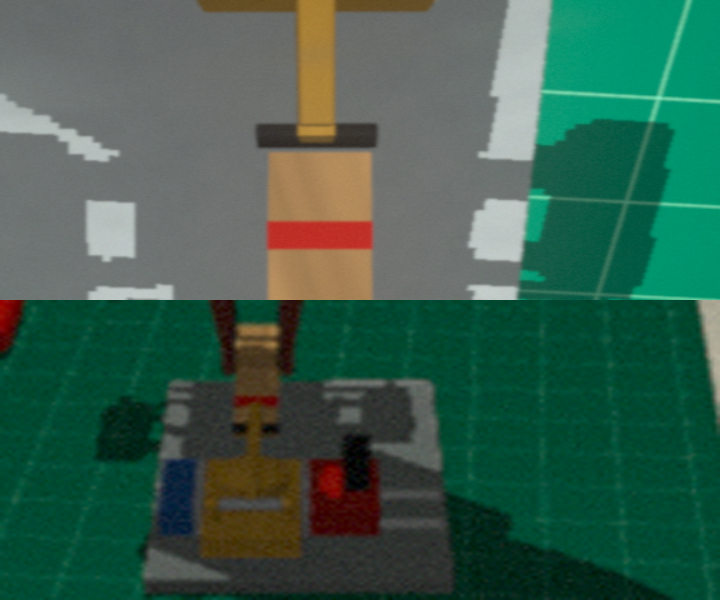

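The tip at (320,152) is centred and about 5 mm short of the roller at (317,136). The jaws are still shut. I push on 34 mm.

```bash
python3 -m jog '0.02 0 0 0 0 0 1;0.04 0 0 0 0 0 1;0.06 0 0 0 0 0 1;0.08 0 0 0 0 0 1;0.1 0 0 0 0 0 1;0.12 0 0 0 0 0 1;0.13 0 0 0 0 0 1;0.13 0 0 0 0 0 1'
python3 -m jog '0.01 0 0 0 0 0 1;0.02 0 0 0 0 0 1;0.03 0 0 0 0 0 1;0.04 0 0 0 0 0 1;0.04 0 0 0 0 0 1;0.04 0 0 0 0 0 1'
python3 - <<'E'
from h import *
np.set_printoptions(precision=4,suppress=True)
print(get_obs()['ee_pos']);go([602.9,-18.3,34.8],0.079)
m,T,im=snap('wrist');m,T,im2=snap('side')
cv2.imwrite('pics/c7.png',np.vstack([cv2.resize(im[0:240,160:520],(720,300)),cv2.resize(im2[215:315,260:440],(720,300),interpolation=2)])[:,:,::-1])
E
```

```text
t: 15.0
ee_pos: [603.5, -26.9, 34.9]
orientation: [2.127, 2.31, 0.001]
ft_force: [0.5, -3.3, 6.1]
width: 23.6
grasp_force: 30.0
t: 15.6
ee_pos: [602.9, -19.2, 35.0]
orientation: [2.128, 2.31, 0.001]
ft_force: [0.1, -3.1, 6.1]
width: 23.3
grasp_force: 30.0
[602.8952 -19.1842  34.9545]
go [0.004 0.    0.001] [0.002 0.001 0.006]
```

View pics/c7.png

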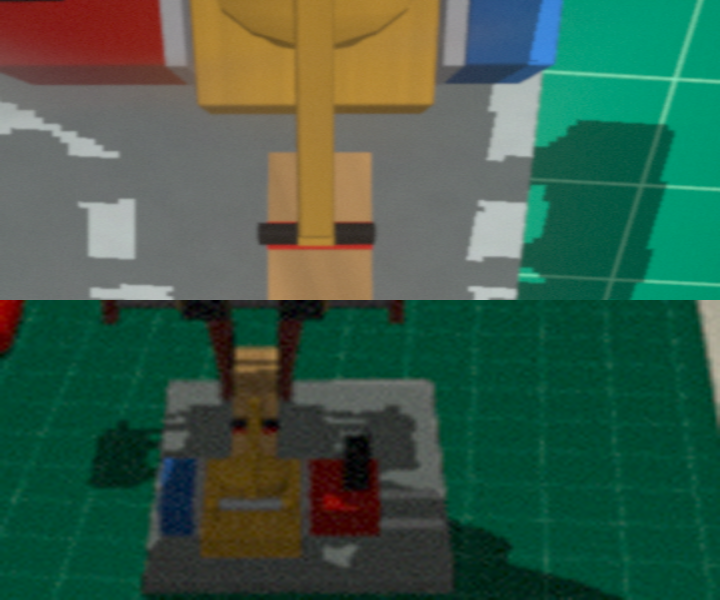

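The roller at (317,234) sits on the red band, the wedge is straight and flat, and the section is tight between both jaws. I hand it in.

```bash
python3 -m jog '0 0 0 0 0 0 1;0 0 0 0 0 0 1' && python3 -c "
from workcell import *
print(close_job())"
```

```text
t: 15.9
ee_pos: [602.9, -19.2, 34.9]
orientation: [2.128, 2.31, 0.001]
ft_force: [-0.3, -2.6, 5.9]
width: 23.7
grasp_force: 30.0
the job is handed in; nothing more can be done
None
```

I handed the job in at 15.9 s: the section is clamped between both jaws and the gripper still holds the wedge flat on the bed with the key's roller on its red band, but `close_job` gave no verdict, so the result is unconfirmed.

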